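Turn the reagent carousel to its pointer and snap in the cassette

ROBOT

A 6-joint arm with a two-finger parallel gripper is mounted at the origin on a cart in front of the work surface, level with it; the furniture and walls round the work are solid. World frame = base frame: x ahead of the robot, y to its left, z up, the work surface at z = 0. Lengths are in mm, angles in rad, forces in N, time in s.
With the tool pointing down it reaches from about 350 to 875 mm from the base axis. Payload 4.2 kg.
Tool frame: the origin (TCP) lies midway between the tips of the shut fingers; the grasp point (between the pads) lies 19 mm behind it; z points along the fingers, y is the line along which they close (so a half turn about z gives the same grasp; the last joint's range is limited). The gripper opens to 85 mm and grips with 20 to 120 N. Pads are 22 mm wide; open, the fingers measure 114 mm over their backs; the gripper's body (76 mm by 85 mm) begins 54 mm behind the grasp point. The pads swing forward as they close: fully open they stand 13 mm farther back than shut.
Start: joints at [-0.999, 0.385, 0.008, 0, -1.194, -0.259], TCP at [192.343, -594.646, 231.312] pointing down, gripper open.
Joint ranges: [-3.14, 3.14], [-1.21, 2.06], [-1.07, 1.41], [-3.16, 2.05], [-2.99, -0.16], [-3.1, 3.1]. Speed limits (rad/s): [2.79, 2.79, 3.14, 3.14, 3.14, 3.14].

INTERFACE

Orientations are given as a unit quaternion [x, y, z, w].
In Python, from bench import arm, eyes, nets gives the robot as it stands.
- The arm moves only by the tool apply_moves, never from a script. Its arguments are lists of equal length, an entry for each row: "delta_rot": the turn, a rotation vector about the tool's x, y, z as a fraction of full scale, a list of three; "xyz": the shift along the tool's x, y, z as a fraction of full scale, a list of three; "hand": the gripper command: -1 is fully open, 1 is shut, values between are in proportion. In form: {"delta_rot": [[ax, ay, az], ...], "xyz": [[dx, dy, dz], ...], "hand": [hand, ...]}. A call has 1 to 20 rows; each row shifts and turns the commanded pose from where the row before left it, along the tool's axes as they then stand; what a row does not reach is not made up. Full scale, the value 1, is 0.025 m for a shift and 6 degrees for a turn. A row lasts 1/12 s, in which the tool goes at most 41.7 mm and 7.16 degrees, less where a joint would pass 70% of its speed; a pose out of reach is approached as far as the arm can. A call with a number of a shift or a turn outside -1 to 1 is refused whole. A call with a gripper value outside its range is refused whole. The fingers move at their own pace and stop on an object; the grip force is fixed at half the most. Time passes only in rows, so rows that do not move let the fingers close. It gives the time, the measured TCP pose, the force, the opening and the grip force at its end, in the units of the state.
- arm.read_state(): the state, without advancing time (a new reading comes with each control period).
- eyes.get_image(name): name is "scene" or "side" or "wrist"; returns a dict with "frame" (384x512x3 uint8, red, green, blue), "range_z" (384x512 float32, mm along the optical axis (not along the pixel's ray), 0 where there is no reading), "camera_matrix" (3x3 intrinsics, pixels), "R" (3x3) and "t" (3): a world point X has camera coordinates R X + t; the wrist camera has in their place "hand_eye" (4x4, takes a point from camera to tool coordinates, whose origin is the TCP and whose axes are the flange's). Camera axes: x right, y down, z forward; pixel columns grow to the right and rows downward; lengths in mm; the calibration is good to about 2 mm. A picture is of the moment at which its call begins: read the wrist's pose just before it.
- arm.job_done(): hands the job in; it is judged then, once.
Trained networks look in a picture, given as the dict that the camera call returned (one of the last four; its "shot" number tells which), for a name from the list of things; names that differ only in an ending like _2 or _b are one class to them, and where a whole thing is asked for, a point or a joint stands for the part that bears it (a point fixed in the world has none). Each returns a list of dicts, best first, with "score" (0 to 1); they miss things now and then, are a little off and sometimes report something else, mostly with a low value. They report only what shows in the picture. A call takes as long as a camera call. They do not tell look-alikes from the thing itself.
- nets.look_for(name, picture): "bbox" ([left, top, right, bottom] in pixels, round what is visible of it).
- nets.masks_of(name, picture): "region" (384x512 bool, what is visible of it) and "bbox" ([left, top, right, bottom] in pixels, round what is visible of it).
The state is a dict: "clock": time; "joints": joint angles; "joint_vel": joint speeds; "joint_efforts": joint torques, N m; "position": TCP position; "ee_rot": TCP orientation; "contact_force": force on the tool from outside, world axes, zero at the start; "wrist_torque": the same for the moment, N m; "gripper_width": finger opening in mm; "grasp_force": force on a finger pad.
Only numpy, scipy, OpenCV 4.12 (cv2) and the standard library are available. Lean on these libraries where they do the work, as an engineer would, in place of code of your own. Each camera call takes 0.05 s, during which the arm holds its last target. There are 200 camera calls.

TASK

Turn the sample carousel (its spokes are there to be pushed) until the red mark of the empty bay stands at the red pointer on the foot. Then fetch the white and blue reagent cassette from the bench and press it straight down into that bay until both orange hooks have snapped over its base flange, leaving the mark at the pointer and the cassette released. Do not shift or knock over the orange-lidded cup and the two bottles standing about.

Things in the scene. Friction and masses are not known exactly. Their poses are not given: they have to be found in the camera images.
- carousel (a joint): angle (rad) of the turntable on its foot; grows anticlockwise seen from above; 0 or a whole turn (6.28) when the empty bay's mark is at the pointer. Turns freely either way past a whole turn, light drag (0.06 N m), coasts some degrees if pushed fast. White disc 220 mm across, top 30 mm above the bench; hub knob 44 mm across, 64 mm high
- spoke_a (a point): centre of the blue upright post (12 mm diameter) that ends a spoke: 123 mm from the axis, 60 degrees anticlockwise of the empty bay; origin 46 mm above the bench, post top 64 mm. The three spokes are radial upright aluminium walls 8 mm thick, from 20 to 125 mm from the axis, top 62 mm above the bench, bottom on the disc. Turns with the disc
- spoke_b (a point): the same for the spoke opposite the empty bay (180 degrees)
- spoke_c (a point): the same for the spoke 60 degrees clockwise of the empty bay
- red_cup_top (a point): centre of the lid of the red-lidded cup in the next bay anticlockwise, 68 mm from the axis; 65 mm across, top 98 mm above the bench; fixed to the disc
- blue_cup_top (a point): the same for the blue-lidded cup in the next bay clockwise of the empty one; fixed to the disc
- hub (a point): point on the carousel's axis, at the height of the disc's top (30 mm); its x axis points from the pointer towards the axis, z up; does not turn with the disc. The grey foot is fixed to the bench
- index (a point): where the bay's red mark must come: the point on the disc's rim (110 mm from the axis, at the disc's top) at the tip of the red pointer, which sits on a grey arm of the foot (reaching 152 mm from the axis, 25 mm high)
- bay_mark (a point): the red mark of the empty bay, on the disc's rim 110 mm from the axis, at the disc's top; turns with the disc
- bay (a point): middle of the empty bay's black seat, 68 mm from the axis, 30 mm above the bench; turns with the disc. x axis radial (from the bay towards the axis), y across the bay, z up. The seated cassette's underside centre comes here, its x axis along this x axis (either way round)
- hook_left (a joint): outward travel (m) of the orange snap hook at the bay's +y side, 0 at rest, at most 0.007. Hook 26 mm wide along the bay's x, top 25 mm above the seat; slanted lead-in from 33 mm off the bay's middle line to a lip 27 mm off it, lip underside 9.5 mm above the seat. The flange pushes it out 3 mm (spring 2.2 N/mm), then it springs back over it; pressing in takes 5 to 15 N in all
- hook_right (a joint): the same for the hook at the bay's -y side
- cassette_mid (a point): centre (40 mm above its underside) of the loose reagent cassette, about 0.15 kg, 80 mm high: blue base flange 70 (its x) x 60 (its y) x 8 mm, on its middle a white body 46 (x) x 32 (y) mm with a blue flat top, to be gripped on either pair of sides; z up. It looks the same turned by half a turn
- cassette_foot (a point): centre of the cassette's underside, same axes
- orange_cup_mid (a point): centre (33 mm up) of a loose orange-lidded cup, 65 mm across, 67 mm high; leave it where it stands
- yellow_bottle_mid (a point): centre (58 mm up) of a loose yellow culture bottle, 34 mm across, 117 mm high; leave it
- red_bottle_mid (a point): centre (58 mm up) of a loose red culture bottle with a blue cap, 34 mm across, 117 mm high; leave it
- sharps_box: fixed yellow sharps container with red lid, 94 x 118 x 152 mm high, origin at the centre of its underside
- the_hand_gel: fixed gel pump bottle, 46 x 75 x 179 mm high, origin under its centre
- cassette: the loose cassette itself, origin at the centre of its underside (see cassette_mid)
Mind the look-alikes: they are no part of the job. What is shaped like the cassette but green or turquoise is not meant.

How it is judged:
By the outcome, as a careful person would: the job done as asked, in the order asked, and still so for the second after the job is handed in, with the robot touching nothing.
It also fails if it takes over 72 s, if anything falls off the work surface, if the arm or the gripper's body presses on something with over 40 N, if the wrist force passes 120 N, or if a joint passes its speed limit or range.

## Working session

There is one attempt and no reset: what is moved stays moved. The work goes in short steps, Python scripts to look and compute and a tool call to move; the robot and the scene stay as the last step left them, time stands still between calls to the robot, and variables do not carry over. Pictures are saved under pics/ and viewed, at most 10 in all, crops included, and the job is handed in when it is done.

Besides the shell and the picture viewer there is one more tool, called after ">>>" by a JSON object that holds its "api" and its "payload". apply_moves: Moves the arm, as the interface text tells. Its arguments: {"type":"object","properties":{"delta_rot":{"type":"array"},"xyz":{"type":"array"},"hand":{"type":"array"}},"required":["delta_rot","xyz","hand"]}

```bash
mkdir -p pics
cat > h.py <<'E'
import numpy as np, cv2
from bench import arm, eyes, nets
from scipy.spatial.transform import Rotation as Ro
def world(p, st=None):
    K=p["camera_matrix"]; z=p["range_z"].astype(float); v,u=np.mgrid[:z.shape[0],:z.shape[1]]
    c=np.stack([(u-K[0,2])/K[0,0]*z,(v-K[1,2])/K[1,1]*z,z],-1)
    if "R" in p and p["R"] is not None: w=(c-np.array(p["t"]))@np.array(p["R"])
    else:
        H=np.array(p["hand_eye"]); w=c@H[:3,:3].T+H[:3,3]
        w=w@Ro.from_quat(st["ee_rot"]).as_matrix().T+np.array(st["position"])
    w[z<=0]=np.nan
    return w
def save(n,im): cv2.imwrite("pics/"+n,im[:,:,::-1])
E
python3 - <<'E'
from h import *
np.set_printoptions(precision=1,suppress=True)
s=arm.read_state(); print(s["position"],s["ee_rot"],s["clock"])
ims=[]
for n in ("scene","side"):
    p=eyes.get_image(n); w=world(p); ims.append(p["frame"])
    for o in ("carousel","cassette","orange_cup_mid","yellow_bottle_mid","red_bottle_mid","sharps_box","the_hand_gel","red_cup_top","blue_cup_top","spoke_a","bay"):
        for m in nets.masks_of(o,p)[:4]:
            q=w[m["region"]]; q=q[~np.isnan(q[:,0])]
            if len(q): print(n,o,round(m["score"],2),m["bbox"],np.median(q,0),np.percentile(q,3,0),np.percentile(q,97,0))
    save(n+".png",p["frame"])
save("both.png",cv2.resize(np.vstack(ims),(0,0),fx=0.78,fy=0.78))
E
```

```text
[ 192.2 -594.1  230.2] [-0.2  1.   0.  -0. ] 0.0
scene carousel 0.79 [225.8, 189.5, 305.1, 235.7] [540.9 -25.2  45.8] [ 454.4 -124.4   22.9] [642.3  64.5  98.2]
scene cassette 0.94 [187.3, 221.0, 212.0, 258.6] [535.4 203.5  47.2] [514.7 169.8   6.6] [563.9 230.7  80.6]
scene cassette 0.86 [128.9, 256.8, 164.4, 307.2] [420.2 400.4  33.7] [397.  358.4   1. ] [458.1 428.4  80.3]
scene cassette 0.76 [182.6, 248.3, 212.6, 287.1] [406.7 271.3  31. ] [384.3 229.7   1.2] [446.9 296.4  80.4]
scene orange_cup_mid 0.62 [350.5, 204.3, 359.6, 226.6] [ 403.6 -259.2   58.4] [ 141.4 -293.8   11.3] [425.5  60.7 219.1]
scene yellow_bottle_mid 0.51 [322.9, 179.1, 334.2, 215.6] [ 533.8 -292.9   52.1] [ 524.  -310.5    2.8] [ 550.8 -283.6  115.8]
scene red_bottle_mid 0.71 [135.3, 220.5, 154.5, 259.8] [556.4 349.   59.8] [550.4 333.6  15.6] [572.5 362.1 116.3]
scene sharps_box 0.6 [292.3, 156.3, 324.2, 202.4] [ 661.1 -301.9   95.1] [ 644.7 -361.7   10. ] [ 726.8 -269.9  150.9]
scene the_hand_gel 0.68 [133.2, 176.5, 166.5, 234.8] [697.2 278.2  81.3] [690.2 251.9   6.9] [722.7 303.7 177.3]
scene red_cup_top
[... 1651 characters left out ...]
138.5    2.8] [655.5  62.7 100.9]
side the_hand_gel 0.59 [169.5, 203.4, 196.1, 256.6] [708.7 293.3  89. ] [690.4 264.9  13. ] [731.1 309.9 181.1]
side red_cup_top 0.68 [223.6, 155.7, 285.5, 207.4] [554.9 -19.   42.9] [ 459.3 -123.6   28.6] [649.   62.1 100.9]
side blue_cup_top 0.81 [221.1, 157.0, 287.7, 208.5] [558.1 -18.5  42.5] [ 460.6 -124.    28.1] [652.3  62.9 100.9]
side spoke_a 0.61 [219.0, 159.0, 286.3, 208.6] [557.3 -21.1  41.7] [ 457.6 -131.9   25. ] [652.3  61.6 100.9]
side spoke_a 0.34 [221.5, 156.9, 286.1, 209.3] [557.9 -20.1  39.7] [ 459.3 -144.3    2.8] [653.   62.7 100.9]
side bay 0.83 [214.9, 159.2, 286.9, 208.4] [557.  -19.7  42.5] [ 458.6 -126.1   27.5] [652.2  62.9 100.9]
```

View pics/scene.png

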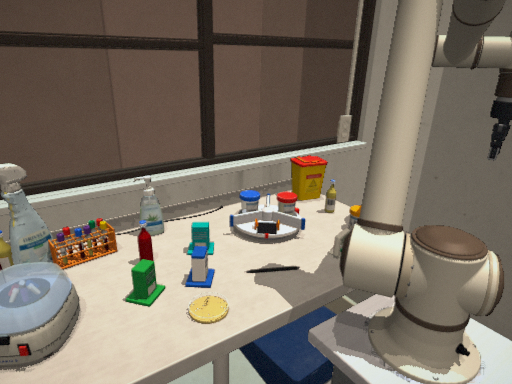

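View pics/side.png

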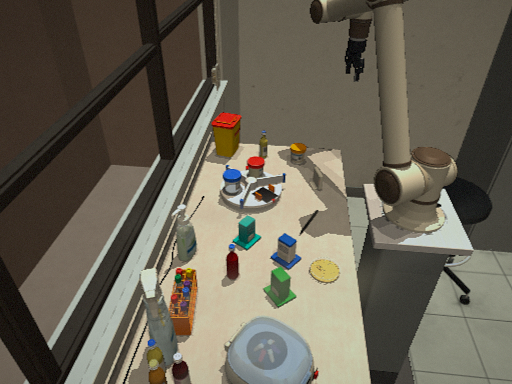

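The scene shot shows three cassette-shaped things: turquoise (200,238), white and blue (199,268), green (145,282). The one at (199,268) fits, with a white body and blue base and top. In the side view it is at (286,250). The carousel is at about (267,215) in scene and (252,188) in side. I'll confirm with an enlarged crop and fit the carousel.

```bash
cat > m.py <<'E'
from h import *
np.set_printoptions(precision=1,suppress=True)
def colors(f):
    h=cv2.cvtColor(f,cv2.COLOR_RGB2HSV).astype(int); H,S,V=h[...,0],h[...,1],h[...,2]
    return {"red":((H<6)|(H>172))&(S>140)&(V>70),"orange":(H>=7)&(H<20)&(S>150)&(V>120),"blue":(H>100)&(H<125)&(S>120)&(V>50)}
def comps(p,w,name,xr,yr,zr=(-20,130),mn=2):
    c=colors(p["frame"])[name]&(w[...,0]>xr[0])&(w[...,0]<xr[1])&(w[...,1]>yr[0])&(w[...,1]<yr[1])&(w[...,2]>zr[0])&(w[...,2]<zr[1])
    n,l,s,ce=cv2.connectedComponentsWithStats(c.astype(np.uint8),connectivity=8)
    for i in range(1,n):
        if s[i,4]>=mn: q=w[l==i]; print(name,s[i,4],ce[i],np.median(q,0),q.min(0),q.max(0))
E
python3 - <<'E'
from m import *
cr=[]
for n,b,c in (("scene",(215,180,315,250),(170,235,225,300)),("side",(210,145,300,215),(265,225,310,275))):
    p=eyes.get_image(n); w=world(p); print(n)
    for k in ("red","orange","blue"): comps(p,w,k,(400,720),(-200,120))
    print("cas"); comps(p,w,"blue",(360,470),(200,330))
    for x in (b,c): cr.append(cv2.resize(p["frame"][x[1]:x[3],x[0]:x[2]],(400,300),interpolation=cv2.INTER_CUBIC))
    # blue flange footprint
    k=colors(p["frame"])["blue"]&(w[...,0]>360)&(w[...,0]<470)&(w[...,1]>200)&(w[...,1]<330)
    q=w[k]
    for lo,hi in ((-5,14),(70,90)):
        a=q[(q[:,2]>lo)&(q[:,2]<hi)][:,:2].astype(np.float32); print(len(a),cv2.minAreaRect(a))
    d=(abs(w[...,2]-30)<4)&(w[...,0]>420)&(w[...,0]<680)&(w[...,1]>-160)&(w[...,1]<100); print("disc",cv2.minEnclosingCircle(w[d][:,:2].astype(np.float32)))
save("crops.png",np.vstack([np.hstack(cr[:2]),np.hstack(cr[2:])]))
E
```

```text
scene
red 191 [286.6 196.9] [ 541.2 -102.3   97. ] [ 518.3 -139.1   83. ] [582.8 -78.2 100. ]
red 16 [296.6 209.8] [ 578.3 -183.5   19.6] [ 575.4 -194.     5.4] [ 585.5 -171.8   24.9]
red 15 [266. 235.] [475.9  24.3  27.3] [471.1  19.1  20.2] [480.2  27.3  31.8]
orange 18 [255.9 223.1] [520.4  28.8  45.2] [514.4  17.6  33. ] [536.5  34.3  54.2]
orange 17 [277.9 224. ] [479.6 -20.4  45.5] [475.1 -57.5  28.9] [518.9 -15.9  55.1]
blue 190 [249.5 195.2] [613.3 -10.2  97.1] [591.1 -46.2  82.2] [652.5  16.7  99.8]
blue 2 [268.5 194. ] [ 652.6 -115.6   65. ] [ 649.3 -116.    63.8] [ 655.9 -115.2   66.2]
blue 23 [231.4 220. ] [574.7  79.7  47.5] [572.1  76.1  32.3] [578.1  85.   63.6]
blue 27 [302.9 223.1] [443.6 -85.9  49.9] [441.  -94.5  33.1] [447.  -82.   63.8]
cas
blue 163 [199.1 251.7] [415.4 266.1  79.4] [395.3 240.1  71.1] [443.3 286.6  82.3]
blue 245 [200.7 280.1] [404.2 271.9   7.4] [377.1 224.1   0.5] [455.4 306.4   9.9]
245 ((419.2843017578125, 264.47491455078125), (58.14497756958008, 70.22868347167969), 53.72422409057617)
163 ((419.77008056640625, 263.7791442871094), (30.1292934
[... 533 characters left out ...]
13.1   67.9]
blue 199 [231.6 175.2] [623.9  -8.4  98.8] [ 594.4 -113.3   53.4] [657.9  17.8 103.6]
blue 14 [283.6 177.1] [446.6 -84.7  51.7] [445.1 -98.4  37. ] [450.7 -79.   66.9]
blue 5 [241.2 199.6] [579.3  80.3  66.2] [575.8  77.5  65. ] [582.3  82.2  67.3]
cas
blue 129 [286.9 239.8] [422.  267.3  81.4] [399.2 240.3  74.8] [444.8 287.3  84.9]
blue 166 [285.3 260.3] [422.1 278.7   9.9] [379.6 246.9  -0.5] [465.1 306.1  20.1]
164 ((424.7550964355469, 262.96435546875), (62.03880310058594, 75.71707153320312), 53.11901092529297)
129 ((422.243408203125, 263.6396179199219), (31.11957550048828, 46.5146369934082), 55.225730895996094)
disc ((553.0423583984375, -33.643714904785156), 119.0634765625)
```

View pics/crops.png

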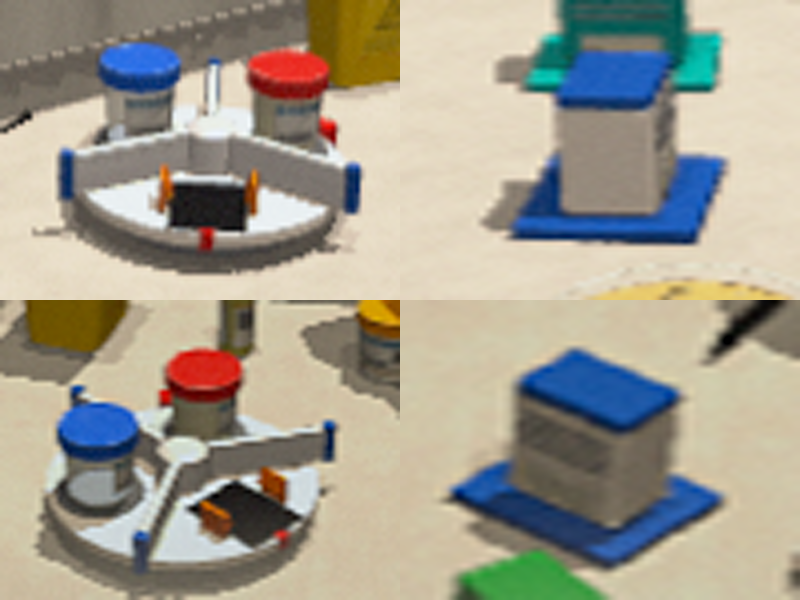

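The crop confirms it: white body, blue flange and blue top, at about (420,264), long axis turned. The pointer shows behind the red cup near world (579,-184). First move: straighten the tool yaw and raise.

>>> {"api": "apply_moves", "payload": {"delta_rot": [[0, 0, 1], [0, 0, 1], [0, 0, 1], [0, 0, 0.9]], "xyz": [[0, 0, -0.9], [0, 0, -0.9], [0, 0, -0.9], [0, 0, -0.9]], "hand": [1, 1, 1, 1]}}

```text
clock: 1.63
position: [192.2, -594.5, 322.3]
ee_rot: [0.05, 0.999, 0.0, -0.0]
contact_force: [0.7, 0.2, -0.3]
gripper_width: 38.9
grasp_force: 0.0
```

>>> {"api": "apply_moves", "payload": {"delta_rot": [[0, 0, -0.95], [0, 0, 0], [0, 0, 0], [0, 0, 0], [0, 0, 0], [0, 0, 0], [0, 0, 0], [0, 0, 0], [0, 0, 0], [0, 0, 0], [0, 0, 0], [0, 0, 0], [0, 0, 0], [0, 0, 0], [0, 0, 0], [0, 0, 0], [0, 0, 0], [0, 0, 0], [0, 0, 0], [0, 0, 0]], "xyz": [[0, 0, 0], [-0.6, 1, 0], [-0.6, 1, 0], [-0.6, 1, 0], [-0.6, 1, 0], [-0.6, 1, 0], [-0.6, 1, 0], [-0.6, 1, 0], [-0.6, 1, 0], [-0.6, 1, 0], [-0.6, 1, 0], [-0.6, 1, 0], [-0.6, 1, 0], [-0.6, 1, 0], [-0.6, 1, 0], [-0.6, 1, 0], [-0.6, 1, 0], [-0.6, 1, 0], [-0.6, 1, 0], [-0.6, 1, 0]], "hand": [1, 1, 1, 1, 1, 1, 1, 1, 1, 1, 1, 1, 1, 1, 1, 1, 1, 1, 1, 1]}}

```text
clock: 3.3
position: [476.0, -117.1, 321.6]
ee_rot: [-0.002, 1.0, 0.0, 0.0]
contact_force: [0.2, -0.6, -0.1]
gripper_width: -0.1
grasp_force: 0.0
```

```bash
cat > wr.py <<'E'
from m import *
import sys
s=arm.read_state(); p=eyes.get_image("wrist"); w=world(p,s)
print(s["clock"],s["position"],s["ee_rot"],s["joints"]); save(sys.argv[1],p["frame"])
for k in ("red","orange","blue"): comps(p,w,k,(400,720),(-230,120),mn=15)
E
python3 wr.py w1.png
```

```text
3.3 [ 476.  -117.1  321.6] [-0.  1.  0.  0.] [ 0.1  0.1 -0.2  0.  -1.3 -1.7]
red 21 [340.9 161.2] [477.9  20.3  30.6] [474.2  16.2  28.9] [482.6  23.9  32.6]
red 1181 [258.4 214.8] [ 544.  -110.    97.2] [ 519.3 -141.2   85.7] [576.7 -81.2  99.2]
red 180 [217.5 220.6] [ 582.7 -179.8   22. ] [ 574.5 -192.4    7.1] [ 595.7 -162.8   26.2]
orange 52 [311.9 168.7] [486.2 -29.5  53. ] [477.1 -36.7  50.5] [495.4 -22.2  54.9]
blue 31 [272.4 142.6] [446.4 -91.4  63.5] [442.2 -94.5  58. ] [450.8 -87.1  65.3]
blue 19 [377.5 227.4] [576.3  76.7  63.7] [573.   73.9  62.6] [580.8  79.4  65. ]
blue 904 [317.9 257.5] [611.5 -22.2  97. ] [591.8 -49.5  82.9] [639.3  10.7  99.3]
```

View pics/w1.png

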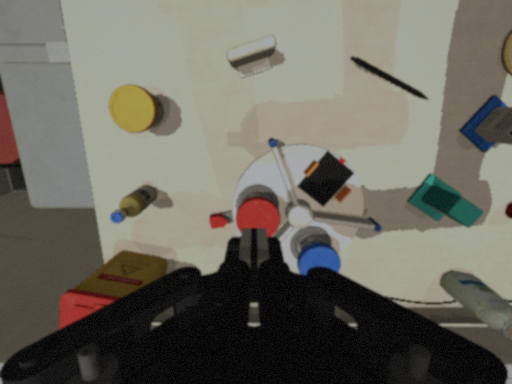

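The wrist view shows the red pointer at (217,220), the hub at (299,215), the bay mark at (341,161) and a spoke end in the foreground at (272,142). The mark is at about 142° and the pointer at about 279°, so I turn anticlockwise by about 137° by pushing spoke_a from inside the empty bay.

>>> {"api": "apply_moves", "payload": {"delta_rot": [[0, 0, 0], [0, 0, 0], [0, 0, 0], [0, 0, 0], [0, 0, 0], [0, 0, 0], [0, 0, 0], [0, 0, 0], [0, 0, 0], [0, 0, 0], [0, 0, 0], [0, 0, 0], [0, 0, 0], [0, 0, 0], [0, 0, 0], [0, 0, 0]], "xyz": [[0.35, 0.79, 0], [0.35, 0.79, 0], [0.35, 0.79, 0.5], [0, 0, 0.9], [0, 0, 0.9], [0, 0, 0.9], [0, 0, 0.9], [0, 0, 0.9], [0, 0, 0.9], [0, 0, 0.9], [0, 0, 0.9], [0, 0, 0.9], [0, 0, 0.9], [0, 0, 0.9], [0, 0, 0.8], [0, 0, 0]], "hand": [1, 1, 1, 1, 1, 1, 1, 1, 1, 1, 1, 1, 1, 1, 1, 1]}}

```text
clock: 4.68
position: [446.5, -59.9, 38.3]
ee_rot: [-0.002, 1.0, -0.001, -0.004]
contact_force: [-0.1, -0.3, 0.4]
gripper_width: 0.0
grasp_force: 0.0
```

Run:
```python
import numpy as np
a=np.radians(np.arange(188,323,5)); P=np.c_[560+111*np.cos(a),-43+111*np.sin(a)]; d=np.diff(P,axis=0)/25
print(P[0],P[-1],[[round(-x,2),round(y,2),0] for x,y in d])
```

```text
[450.08024437 -58.44821421] [ 642.48907563 -117.27349731] [[np.float64(-0.07), np.float64(-0.38), 0], [np.float64(-0.1), np.float64(-0.37), 0], [np.float64(-0.14), np.float64(-0.36), 0], [np.float64(-0.17), np.float64(-0.35), 0], [np.float64(-0.2), np.float64(-0.33), 0], [np.float64(-0.22), np.float64(-0.32), 0], [np.float64(-0.25), np.float64(-0.29), 0], [np.float64(-0.28), np.float64(-0.27), 0], [np.float64(-0.3), np.float64(-0.25), 0], [np.float64(-0.32), np.float64(-0.22), 0], [np.float64(-0.34), np.float64(-0.19), 0], [np.float64(-0.35), np.float64(-0.16), 0], [np.float64(-0.37), np.float64(-0.13), 0], [np.float64(-0.38), np.float64(-0.1), 0], [np.float64(-0.38), np.float64(-0.06), 0], [np.float64(-0.39), np.float64(-0.03), 0], [np.float64(-0.39), np.float64(0.0), 0], [np.float64(-0.39), np.float64(0.04), 0], [np.float64(-0.38), np.float64(0.07), 0], [np.float64(-0.37), np.float64(0.1), 0], [np.float64(-0.36), np.float64(0.14), 0], [np.float64(-0.35), np.float64(0.17), 0], [np.float64(-0.33), np.float64(0.2), 0], [np.float64(-0.32), np.float64(0.22), 0], [np.float64(-0.29), np.float64(0.25), 0], [np.float64(-0.27), np.float64(0.28), 0]]
```

>>> {"api": "apply_moves", "payload": {"delta_rot": [[0, 0, 0], [0, 0, 0], [0, 0, 0], [0, 0, 0], [0, 0, 0], [0, 0, 0], [0, 0, 0], [0, 0, 0], [0, 0, 0], [0, 0, 0], [0, 0, 0], [0, 0, 0], [0, 0, 0], [0, 0, 0], [0, 0, 0], [0, 0, 0]], "xyz": [[-0.22, -0.32, 0], [-0.1, -0.37, 0], [-0.14, -0.36, 0], [-0.17, -0.35, 0], [-0.2, -0.33, 0], [-0.22, -0.32, 0], [-0.25, -0.29, 0], [-0.28, -0.27, 0], [-0.3, -0.25, 0], [-0.32, -0.22, 0], [-0.34, -0.19, 0], [-0.35, -0.16, 0], [-0.37, -0.13, 0], [-0.38, -0.1, 0], [-0.38, -0.06, 0], [-0.39, -0.03, 0]], "hand": [1, 1, 1, 1, 1, 1, 1, 1, 1, 1, 1, 1, 1, 1, 1, 1]}}

```text
clock: 6.02
position: [560.5, -152.8, 41.2]
ee_rot: [-0.002, 1.0, 0.0, -0.0]
contact_force: [-0.7, 0.6, -0.6]
gripper_width: -0.3
grasp_force: 0.3
```

>>> {"api": "apply_moves", "payload": {"delta_rot": [[0, 0, 0], [0, 0, 0], [0, 0, 0], [0, 0, 0], [0, 0, 0], [0, 0, 0], [0, 0, 0], [0, 0, 0], [0, 0, 0]], "xyz": [[-0.39, 0, 0], [-0.39, 0.04, 0], [-0.38, 0.07, 0], [-0.37, 0.1, 0], [-0.36, 0.14, 0], [-0.35, 0.17, 0], [-0.25, 0.15, 0], [-0.2, 0.12, 0], [-0.1, 0.08, 0]], "hand": [1, 1, 1, 1, 1, 1, 1, 1, 1]}}

```text
clock: 6.77
position: [630.2, -130.1, 41.3]
ee_rot: [-0.002, 1.0, -0.0, 0.0]
contact_force: [0.1, -0.5, -0.7]
gripper_width: -0.2
grasp_force: 0.3
```

```bash
cat > post.py <<'E'
from m import *
for n in ("scene","side"):
    p=eyes.get_image(n); w=world(p); print(n)
    for k in ("red","orange","blue"): comps(p,w,k,(400,720),(-230,120),mn=4)
E
python3 post.py
```

```text
scene
red 186 [250.5 195.1] [612.6 -15.4  97. ] [591.7 -49.3  82.2] [654.1  10.5  99.6]
red 31 [295.4 210. ] [ 579.  -174.4   21.4] [ 532.8 -193.6    9. ] [ 589.5 -138.6   31.2]
orange 41 [281.8 207.5] [ 577.5 -114.8   43.9] [ 572.2 -127.9   31.5] [ 583.8 -103.    52.7]
orange 27 [291.9 213.7] [ 511.5 -101.6   49.4] [ 507.4 -111.9   40.1] [518.1 -90.3  54.8]
blue 233 [265.7 209.2] [499.6  10.3  97. ] [ 478.1 -117.3   36.2] [638.7  35.4  99.3]
blue 31 [230.  218.9] [583.5  79.9  48.3] [579.9  76.1  31.5] [587.7  83.5  64.9]
blue 30 [301.2 224.8] [440.  -77.2  46.8] [437.9 -82.7  31.8] [445.4 -71.4  63.3]
side
red 13 [247.9 166.8] [ 589.9 -182.2   24.1] [ 579.1 -192.9   20.3] [ 597.6 -167.8   28.2]
red 203 [231.6 174.5] [624.6 -12.9  98.8] [ 595.4 -106.4   64.5] [656.1  12.8 104.7]
red 4 [259.5 170.5] [ 540.7 -149.7   31.8] [ 538.3 -155.    30.4] [ 543.1 -144.    33.6]
orange 14 [248.4 170.2] [ 578.9 -114.2   52.9] [ 573.7 -171.5   22.5] [ 590.7 -100.5   58.4]
orange 4 [265.5 172.5] [ 515.  -109.6   51.7] [ 512.4 -144.8   30. ] [519.4 -99.7  56.4]
blue 5 [228.4 165.4] [ 655.8 -122.8   64.7] [ 652.1 -125.5   56.7] [ 655.9 -121.5   67.7]
blue 210 [263.8 180.6] [512.1   8.8  98.8] [ 480.3 -125.    30.5] [553.2  37.  103.5]
blue 13 [284.4 177.9] [445.  -77.6  55.2] [441.9 -82.6  41.3] [446.4 -72.3  69.2]
blue 7 [238.9 199.7] [586.2  81.4  66.4] [582.1  77.6  62. ] [589.2  83.5  68. ]
```

>>> {"api": "apply_moves", "payload": {"delta_rot": [[0, 0, 0], [0, 0, 0], [0, 0, 0], [0, 0, 0], [0, 0, 0], [0, 0, 0], [0, 0, 0], [0, 0, 0], [0, 0, 0], [0, 0, 0], [0, 0, 0], [0, 0, 0], [0, 0, 0], [0, 0, 0], [0, 0, 0], [0, 0, 0], [0, 0, 0], [0, 0, 0]], "xyz": [[-0.25, 0.22, 0], [-0.25, 0.22, 0], [-0.21, 0.26, 0], [-0.21, 0.26, 0], [0, 0, 0], [0.2, -0.33, 0], [0, 0, -1], [0, 0, -1], [0, 0, -1], [0, 0, -1], [0.9, 0, -1], [0.9, 0, -1], [0.9, 0, -1], [0.9, 0, -1], [0.9, 0, -0.5], [0.9, 0, 0], [0.9, 0, 0], [0.9, 0, 0]], "hand": [1, 1, 1, 1, 1, 1, 1, 1, 1, 1, 1, 1, 1, 1, 1, 1, 1, 1]}}

```text
clock: 8.37
position: [465.5, -116.1, 254.1]
ee_rot: [-0.002, 1.0, 0.0, 0.001]
contact_force: [0.9, -0.3, -0.4]
gripper_width: 0.1
grasp_force: 0.0
```

```bash
python3 wr.py w2.png; python3 post.py
```

```text
8.3667 [ 465.5 -116.1  254.1] [-0.  1.  0.  0.] [ 0.1  0.1 -0.3 -0.  -1.2 -1.7]
red 238 [211.3 243.8] [ 582.3 -180.1   22. ] [ 574.  -192.2    5.8] [ 594.9 -163.1   26.5]
red 224 [351.2 274.9] [586.1   5.5  96.6] [582.1 -13.9  83. ] [602.2  24.5  99.3]
red 52 [338.6 310.8] [639.7  -7.5  97.4] [631.5 -12.5  95.8] [643.    3.   98.7]
orange 59 [253.7 223.1] [ 536.2 -115.9   53. ] [ 533.3 -128.    50.4] [ 539.2 -105.2   55.1]
blue 56 [251.3 170.2] [ 461.9 -119.9   63.3] [ 458.4 -123.5   48.1] [ 466.8 -114.9   65.1]
blue 2260 [337.7 205.2] [495.4 -20.4  97.2] [466.  -50.6  85. ] [528.1  11.1  99.3]
blue 34 [400.9 231.4] [542.9  76.3  63.3] [538.5  73.1  60.5] [547.1  80.2  65.2]
scene
red 202 [246.8 197.3] [603.9   6.2  97.1] [581.6 -83.5  49.4] [674.5  31.4 100.3]
red 21 [296.  209.8] [ 578.4 -181.2   18.8] [ 555.6 -191.6    6.9] [ 586.2 -149.8   30.4]
orange 20 [290.3 209.8] [ 536.8 -116.1   50.1] [ 533.3 -171.9   17.5] [ 585.3 -102.6   54.7]
blue 218 [273.9 209.5] [486.6  -8.6  96.8] [ 465.4 -128.3   31.2] [576.3  15.9 100.1]
blue 23 [306.3 219.5] [ 460.8 -116.3   45.3] [ 457.1 -119.9   31.4] [ 464.6 -112.6   63.7]
blue 30 [237.2 225.3] [541.4  81.3  44.5] [537.3  77.7  29.2] [544.9  84.7  64.3]
side
red 23 [248.3 167.8] [ 586.4 -171.    26.7] [ 572.3 -187.8   18.3] [ 596.4 -142.7   36.1]
red 207 [233.6 178.1] [613.8   8.2  99. ] [583.6 -90.8  46.6] [660.2  32.8 103.8]
orange 10 [241.5 171.5] [ 602.6 -101.9   54.4] [ 588.6 -115.9   51. ] [606.4 -15.9 102.2]
orange 4 [259.  170.5] [ 539.9 -119.8   51.7] [ 538.9 -130.6   51.2] [ 541.  -109.5   52. ]
blue 11 [221.  172.4] [675.9 -85.6  56.9] [672.7 -92.2  33.9] [679.5 -79.7  66. ]
blue 8 [279.9 171.6] [ 462.4 -116.2   54.7] [ 461.5 -118.9   44. ] [ 466.5 -111.1   67.2]
blue 196 [268.1 177.9] [498.5  -7.6  99.1] [ 468.8 -137.5   29.2] [533.9  15.7 102.4]
blue 4 [251.5 200.5] [544.6  81.8  66.7] [543.1  77.   63.6] [545.9  84.9  71. ]
```

View pics/w2.png

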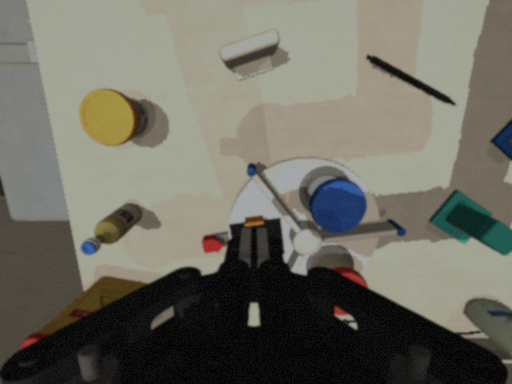

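The wrist view shows the pointer at (212,243) and the hub at (307,242). The bay is mostly hidden behind the fingers. The spokes put the mark at about 277.5°, about 2° short. I'll shift the camera so the mark and pointer are both clear.

>>> {"api": "apply_moves", "payload": {"delta_rot": [[0, 0, 0], [0, 0, 0], [0, 0, 0], [0, 0, 0], [0, 0, 0]], "xyz": [[-0.8, 0.9, 0.2], [-0.8, 0.9, 0.3], [-0.8, 0.9, 0.3], [-0.4, 0.9, 0.3], [0, 0, 0]], "hand": [1, 1, 1, 1, 1]}}

```text
clock: 8.93
position: [538.6, -22.8, 223.9]
ee_rot: [-0.003, 1.0, 0.0, -0.001]
contact_force: [-0.3, -0.7, 0.3]
gripper_width: -0.3
grasp_force: 0.0
```

Run:
```python
from m import *
s=arm.read_state(); p=eyes.get_image("wrist"); w=world(p,s); print(s["position"])
comps(p,w,"red",(500,640),(-230,-120),mn=4); comps(p,w,"orange",(500,640),(-230,-50),mn=10); comps(p,w,"blue",(400,720),(-230,120),zr=(40,72),mn=10)
k=colors(p["frame"])["red"]&(w[...,0]>540)&(w[...,0]<620)&(w[...,1]<-150)
q=w[k&(w[...,2]>20)]; print(len(q)); print(q[np.argsort(q[:,1])][::6])
hk=(abs(w[...,2]-64)<4)&(np.hypot(w[...,0]-559,w[...,1]+45)<24); print("knob",hk.sum(),w[hk].min(0),w[hk].max(0),cv2.minEnclosingCircle(w[hk][:,:2].astype(np.float32)))
v,u=np.where(k); c=(int(u.mean()),int(v.mean())); print(c)
save("w3.png",cv2.resize(p["frame"][max(c[1]-50,0):c[1]+70,max(c[0]-30,0):c[0]+130],(800,600),interpolation=cv2.INTER_CUBIC))
```

```text
[538.6 -22.8 223.9]
red 294 [135.4 204.9] [ 583.5 -178.3   22.6] [ 574.8 -192.7    6.6] [ 596.2 -162.5   26.6]
red 40 [154.4 200.9] [ 575.8 -149.5   30.5] [ 572.  -154.3   29.2] [ 580.2 -145.2   31.6]
orange 80 [174.9 174.7] [ 536.4 -114.6   53.4] [ 533.4 -126.3   50.1] [ 539.3 -103.8   55.6]
orange 136 [186.3 224.7] [ 600.7 -106.3   49. ] [ 596.4 -117.5   41.9] [604.6 -95.4  54.7]
blue 69 [163.3 109.3] [ 463.6 -118.8   63.5] [ 460.6 -123.5   59.3] [ 468.7 -113.8   65.4]
blue 72 [341.1 182.4] [542.3  76.1  63.2] [538.4  73.2  40.9] [548.6  81.   65.8]
279
[[ 583.5 -192.7   20.6]
 [ 581.  -191.    23.7]
 [ 591.3 -190.3   22.1]
 [ 577.9 -189.4   20.5]
 [ 582.8 -189.2   22.4]
 [ 587.1 -188.5   22.1]
 [ 580.4 -188.    21.4]
 [ 585.9 -187.3   21.4]
 [ 591.5 -186.6   21.6]
 [ 587.3 -186.2   21.4]
 [ 592.7 -185.3   21.9]
 [ 584.8 -185.    20.5]
 [ 583.  -184.2   21.7]
 [ 577.8 -184.    20.9]
 [ 591.8 -183.1   20.5]
 [ 595.4 -182.8   22.3]
 [ 581.8 -181.7   21.1]
 [ 592.6 -181.2   22.1]
 [ 585.8 -180.2   25.7]
 [ 589.  -179.9   24.4]
 [ 594.4 -179.2   21. ]
 [ 592.6 -178.5   22.2]
 [ 583.3 -177.7   24.8]
 [ 587.7 -177.1   24.2]
 [ 584.7 -176.6   24.8]
 [ 587.7 -175.8   24.2]
 [ 583.4 -175.2   24.6]
 [ 587.7 -174.6   24.1]
 [ 586.1 -174.1   24.8]
 [ 586.5 -173.4   23.4]
 [ 587.5 -173.    24.7]
 [ 593.2 -172.5   24.3]
 [ 590.2 -172.    24.7]
 [ 577.1 -171.4   22.7]
 [ 578.1 -171.    24. ]
 [ 577.2 -170.2   22.5]
 [ 590.4 -169.5   24.3]
 [ 582.3 -169.    23.6]
 [ 579.3 -168.3   24.5]
 [ 588.6 -167.7   25.3]
 [ 580.1 -166.8   21.9]
 [ 580.5 -165.7   24.8]
 [ 581.8 -164.4   25.1]
 [ 585.2 -163.    23. ]
 [ 580.  -153.3   30.3]
 [ 580.2 -152.3   29.7]
 [ 578.6 -150.7   30.2]]
knob 826 [539.2 -63.2  60. ] [582.2 -21.6  65.6] ((559.1483764648438, -45.028411865234375), 23.832788467407227)
(136, 204)
```

View pics/w3.png

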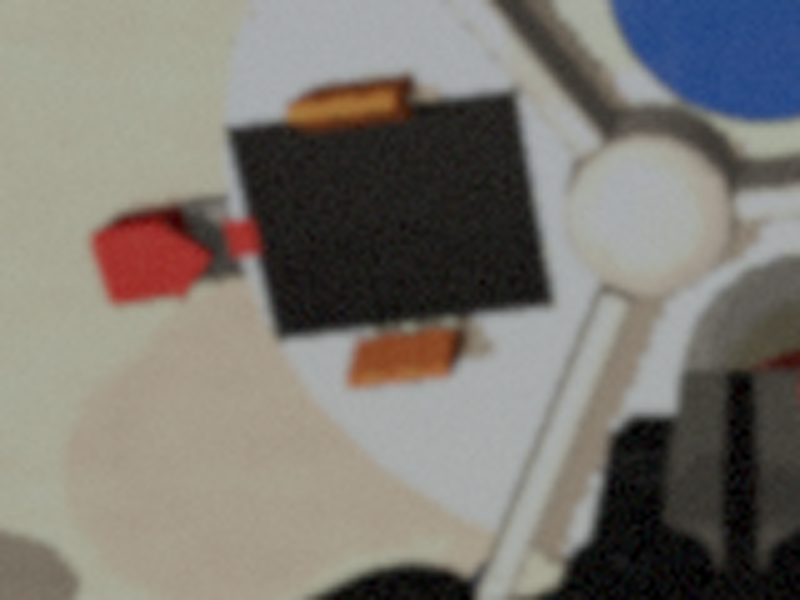

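The crop shows the pointer tip at (210,258), the mark at (242,238) and the hub at (650,215). The mark is about 2.5° short. I'll straddle spoke_b and close on it at the target angle.

>>> {"api": "apply_moves", "payload": {"delta_rot": [[0, 0, 0], [0, 0, 0], [0, 0, 0], [0, 0, 0], [0, 0, -1], [0, 0, -1], [0, 0, -1], [0, 0, -1], [0, 0, -1], [0, 0, -1], [0, 0, -0.7], [0, 0, 0]], "xyz": [[0.6, -0.9, 0], [0.6, -0.9, 0], [0.6, -0.9, 0], [0.6, -0.9, 0], [0, 0, 0.65], [0, 0, 0.65], [0, 0, 0.65], [0, 0, 0.65], [0, 0, 0.65], [0, 0, 0.65], [0, 0, 0.65], [0, 0, 0]], "hand": [-0.2, -0.2, -0.2, -0.2, -0.2, -0.2, -0.2, -0.2, -0.2, -0.2, -0.2, -0.2]}}

```text
clock: 9.98
position: [474.9, -116.4, 110.0]
ee_rot: [-0.345, 0.939, 0.001, -0.003]
contact_force: [-0.6, -0.2, 1.1]
gripper_width: 51.2
grasp_force: 0.0
```

```bash
cat > to.py <<'E'
from h import *
import sys
# usage: x y z [yaw of tool y, deg] -> shifts in full-scale units along tool axes, and yaw units
a=list(map(float,sys.argv[1:])); s=arm.read_state(); R=Ro.from_quat(s["ee_rot"]).as_matrix()
print("at",s["position"],"clock",s["clock"]); print("shift",np.round(R.T@(np.array(a[:3])-s["position"])/25,2))
y=np.degrees(np.arctan2(R[1,1],R[0,1])); print("tool y yaw",y, "tilt",R[:,2])
if len(a)>3: d=(a[3]-y+90)%180-90; print("rot z units",-d/6)
E
python3 to.py 479 -113 38 130.3
```

```text
at [ 474.89104783 -116.40386098  110.01965477] clock 9.9833
shift [-0.23 -0.01  2.88]
tool y yaw 130.38784512824003 tilt [-6.05045981e-03  7.01369794e-05 -9.99981693e-01]
rot z units 0.01464085470666987
```

>>> {"api": "apply_moves", "payload": {"delta_rot": [[0, 0, 0], [0, 0, 0], [0, 0, 0], [0, 0, 0], [0, 0, 0], [0, 0, 0], [0, 0, 0], [0, 0, 0], [0, 0, 0], [0, 0, 0], [0, 0, 0]], "xyz": [[-0.23, 0, 0.7], [0, 0, 0.7], [0, 0, 0.7], [0, 0, 0.7], [0, 0, 0], [0, 0, 0], [0, 0, 0], [0, 0, 0], [0, 0, 0], [0, 0, 0], [0, 0, 0]], "hand": [-0.2, -0.2, -0.2, -0.2, -0.2, 1, 1, 1, 1, 1, 1]}}

```text
clock: 10.9
position: [482.5, -112.0, 44.1]
ee_rot: [-0.346, 0.938, -0.001, 0.001]
contact_force: [-1.1, -1.0, 5.8]
gripper_width: 6.4
grasp_force: 61.7
```

```bash
python3 to.py 479 -113 38 130.3; python3 post.py
```

```text
at [ 482.52987122 -111.96374397   44.09676864] clock 10.9
shift [0.13 0.06 0.24]
tool y yaw 130.44817728009815 tilt [ 2.48768748e-03 -3.37228982e-04 -9.99996849e-01]
rot z units 0.024696213349689817
scene
red 203 [246.4 197.6] [602.2   8.7  97. ] [580.3 -27.8  83.3] [645.5  34.3  99.9]
red 17 [295.1 209.2] [ 577.8 -171.4   22.4] [ 468.1 -182.6   14.9] [587.7 -77.   91.1]
orange 13 [289.5 209.1] [ 541.1 -119.    50.8] [ 537.8 -128.5   46.8] [ 542.4 -103.3   55.2]
blue 216 [274.8 209.5] [484.6 -11.7  96.8] [464.7 -44.9  82.7] [522.8  12.3  99.6]
blue 23 [306.7 218. ] [ 463.8 -119.2   50. ] [ 461.5 -125.2   32.7] [ 466.9 -116.3   63.3]
blue 38 [238.8 225.6] [535.3  79.1  45.5] [534.   74.4  28.6] [538.8  83.8  64.5]
side
red 22 [248.  167.7] [ 586.2 -170.    25.9] [ 578.7 -187.9   21. ] [ 597.  -144.8   33.8]
red 213 [234.  178.5] [612.9   9.6  98.9] [ 582.  -167.9    3.6] [659.3  35.  104.7]
orange 9 [240.8 171.7] [604.9 -99.3  54.2] [ 589.3 -115.5   49.3] [610.1 -20.7  98.9]
orange 6 [258.3 170.7] [ 543.1 -118.5   52.9] [ 538.5 -131.8   50. ] [ 544.9 -105.4   54.8]
blue 9 [220.1 173.1] [678.6 -82.5  55.4] [675.5 -86.4  36.4] [679.8 -78.4  66.8]
blue 202 [268.8 177.3] [496.9 -12.4  98.9] [ 465.4 -119.7   37.9] [527.3  13.  104.1]
blue 4 [252.5 200.5] [541.4  80.2  66.9] [539.5  79.4  64.2] [543.2  82.2  68.6]
```

>>> {"api": "apply_moves", "payload": {"delta_rot": [[0, 0, 0], [0, 0, 0], [0, 0, 0], [0, 0, 0], [0, 0, 0], [0, 0, 0], [0, 0, 0], [0, 0, 1], [0, 0, 1], [0, 0, 1], [0, 0, 1], [0, 0, 1], [0, 0, 1], [0, 0, 0.7], [0, 0, 0], [0, 0, 0], [0, 0, 0], [0, 0, 0], [0, 0, 0]], "xyz": [[0, 0, 0], [0, 0, 0], [0, 0, 0], [0, 0, -0.9], [0, 0, -0.9], [0, 0, -0.9], [0, 0, -0.9], [0, 0, -0.5], [0, 0, -0.5], [0, 0, -0.5], [0, 0, -0.5], [0, 0, -0.5], [0, 0, -0.5], [0, 0, -0.5], [-0.56, 0.89, 0], [-0.56, 0.89, 0], [-0.56, 0.89, 0], [-0.56, 0.89, 0], [0, 0, 0]], "hand": [-0.2, -0.2, -0.2, -0.2, -0.2, -0.2, -0.2, -0.2, -0.2, -0.2, -0.2, -0.2, -0.2, -0.2, -0.2, -0.2, -0.2, -0.2, -0.2]}}

```text
clock: 12.58
position: [539.4, -19.7, 219.6]
ee_rot: [-0.004, 1.0, 0.0, 0.001]
contact_force: [-0.1, -0.1, -0.2]
gripper_width: 50.7
grasp_force: 0.0
```

Run:
```python
from m import *
s=arm.read_state(); p=eyes.get_image("wrist"); w=world(p,s); print(s["position"])
comps(p,w,"red",(500,640),(-230,-120),mn=4); comps(p,w,"orange",(500,640),(-230,-50),mn=10); comps(p,w,"blue",(400,720),(-230,120),zr=(40,72),mn=10)
save("w4full.png",p["frame"])
save("w4.png",cv2.resize(p["frame"][150:270,90:250],(800,600),interpolation=cv2.INTER_CUBIC))
```

```text
[539.4 -19.7 219.6]
red 299 [131.6 204.9] [ 583.7 -178.    22.8] [ 574.6 -192.2    6.3] [ 596.2 -162.5   26.3]
red 42 [151.5 204.4] [ 580.8 -149.1   30.5] [ 575.7 -162.5    8. ] [ 587.6 -144.8   32. ]
orange 82 [169.8 177. ] [ 539.3 -116.3   53.2] [ 536.1 -127.4   49.6] [ 543.3 -105.4   55.6]
orange 140 [184.5 227.1] [ 603.3 -104.4   49.1] [ 598.6 -115.9   41.6] [608.6 -92.8  54.6]
blue 70 [155.3 111.1] [ 467.  -122.6   63.5] [ 463.1 -127.2   59.1] [ 471.  -117.8   65.9]
blue 76 [339.3 177.8] [536.9  74.9  63.2] [533.1  72.2  41. ] [542.7  80.4  65.2]
blue 14 [202.7 285.9] [676.4 -82.6  63.4] [673.1 -84.9  62.8] [679.6 -81.1  64.5]
```

View pics/w4.png

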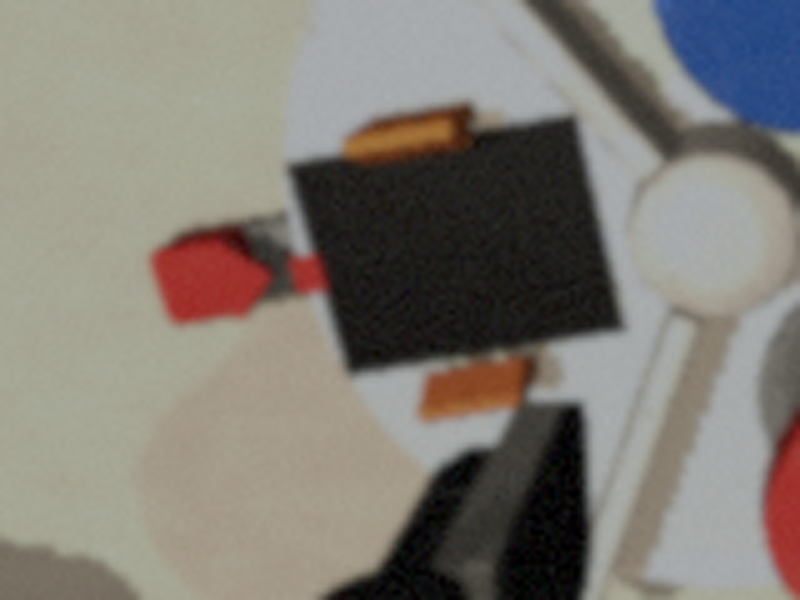

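Now the mark sits at the pointer: tip (270,272), mark (308,273), within about half a degree. Next is the cassette.

>>> {"api": "apply_moves", "payload": {"delta_rot": [[0, 0, 0], [0, 0, 0], [0, 0, 0], [0, 0, 0], [0, 0, 0], [0, 0, 0], [0, 0, 0], [0, 0, 0], [0, 0, 0], [0, 0, 0], [0, 0, 0], [0, 0, 0], [0, 0, 0]], "xyz": [[0.28, 0.92, 0], [0.28, 0.92, 0], [0.28, 0.92, 0], [0.28, 0.92, 0], [0.28, 0.92, 0], [0.28, 0.92, 0], [0.28, 0.92, 0], [0.28, 0.92, 0], [0.28, 0.92, 0], [0.28, 0.92, 0], [0.28, 0.92, 0], [0.28, 0.92, 0], [0, 0, 0]], "hand": [-1, -1, -1, -1, -1, -1, -1, -1, -1, -1, -1, -1, -1]}}

```text
clock: 13.72
position: [451.4, 255.2, 219.9]
ee_rot: [-0.003, 1.0, 0.0, 0.0]
contact_force: [-0.1, 0.5, 0.6]
gripper_width: 85.5
grasp_force: 0.0
```

```bash
python3 - <<'E'
from m import *
s=arm.read_state(); p=eyes.get_image("wrist"); w=world(p,s); print(s["position"],s["clock"])
k=colors(p["frame"])["blue"]&(w[...,0]>360)&(w[...,0]<480)&(w[...,1]>200)&(w[...,1]<330); q=w[k]
for lo,hi in ((-5,14),(74,88)):
    a=q[(q[:,2]>lo)&(q[:,2]<hi)]; print(len(a),np.median(a[:,2]),cv2.minAreaRect(a[:,:2].astype(np.float32)))
save("w5.png",p["frame"])
E
python3 to.py 421 264 36 144
```

```text
[451.4 255.2 219.9] 13.7167
838 7.662034474591181 ((420.93743896484375, 262.3121032714844), (57.01671600341797, 66.48304748535156), 53.76511764526367)
1284 79.51574198373773 ((420.6326599121094, 262.9022521972656), (31.771926879882812, 43.95909881591797), 53.172157287597656)
at [451.52758347 253.74221189 219.81631749] clock 13.7667
shift [1.21 0.42 7.35]
tool y yaw 90.34994873862094 tilt [-5.45945132e-04 -3.32583706e-04 -9.99999796e-01]
rot z units -8.941675210229846
```

View pics/w5.png

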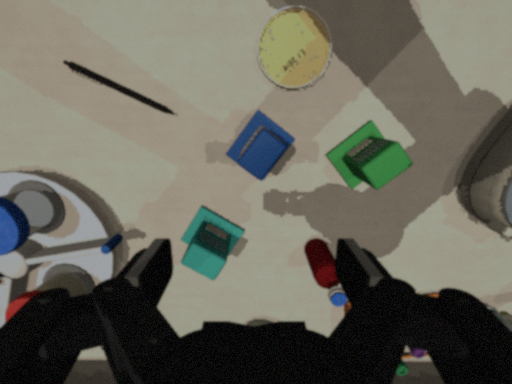

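The wrist view shows the cassette at (260,145), clearly apart from the turquoise one (213,242) and the green one (370,158). Its centre is at (421,263) with the long axis at 143.3°.

>>> {"api": "apply_moves", "payload": {"delta_rot": [[0, 0, 0], [0, 0, 0], [0, 0, -1], [0, 0, -1], [0, 0, -1], [0, 0, -1], [0, 0, -1], [0, 0, -1], [0, 0, -1], [0, 0, -1], [0, 0, -0.85], [0, 0, 0]], "xyz": [[0.61, 0.17, 0], [0.61, 0.17, 0], [0, 0, 0.4], [0, 0, 0.4], [0, 0, 0.4], [0, 0, 0.4], [0, 0, 0.4], [0, 0, 0.4], [0, 0, 0.4], [0, 0, 0.4], [0, 0, 0.4], [0, 0, 0]], "hand": [-1, -1, -1, -1, -1, -1, -1, -1, -1, -1, -1, -1]}}

```text
clock: 14.77
position: [420.7, 259.0, 128.2]
ee_rot: [-0.448, 0.894, -0.001, -0.002]
contact_force: [0.8, -0.5, -0.4]
gripper_width: 85.7
grasp_force: 0.0
```

```bash
python3 to.py 421 263 36 143.3
```

```text
at [420.73624257 259.00552144 128.16494718] clock 14.7667
shift [-0.15  0.08  3.69]
tool y yaw 143.28594297674343 tilt [-0.00358327 -0.00334463 -0.99998799]
rot z units -0.002342837209430589
```

>>> {"api": "apply_moves", "payload": {"delta_rot": [[0, 0, 0], [0, 0, 0], [0, 0, 0], [0, 0, 0], [0, 0, 0], [0, 0, 0], [0, 0, 0], [0, 0, 0], [0, 0, 0], [0, 0, 0], [0, 0, 0], [0, 0, 0], [0, 0, 0]], "xyz": [[-0.15, 0.08, 0], [0, 0, 0.75], [0, 0, 0.75], [0, 0, 0.75], [0, 0, 0.75], [0, 0, 0.65], [0, 0, 0], [0, 0, 0], [0, 0, 0], [0, 0, 0], [0, 0, 0], [0, 0, 0], [0, 0, 0]], "hand": [-1, -1, -1, -1, -1, -1, -1, 1, 1, 1, 1, 1, 1]}}

```text
clock: 15.85
position: [423.3, 266.6, 40.5]
ee_rot: [-0.449, 0.894, 0.001, 0.002]
contact_force: [0.4, -0.3, 5.5]
gripper_width: 45.5
grasp_force: 62.3
```

```bash
python3 to.py 421 263 200
```

```text
at [423.32552183 266.63878773  40.45898905] clock 15.85
shift [ 0.15 -0.02 -6.38]
tool y yaw 143.33978899654957 tilt [ 0.00264388  0.00247217 -0.99999345]
```

Gripped at width 45.5, which matches the 46 mm body. Lifting and checking how it sits in the grip.

>>> {"api": "apply_moves", "payload": {"delta_rot": [[0, 0, 0], [0, 0, 0], [0, 0, 0], [0, 0, 0], [0, 0, 0], [0, 0, 0], [0, 0, 0], [0, 0, 0], [0, 0, 0], [0, 0, 0]], "xyz": [[0, 0, -0.6], [0, 0, -0.9], [0, 0, -0.9], [0, 0, -0.9], [0, 0, -0.9], [0, 0, -0.9], [0, 0, -0.9], [0, 0, -0.5], [0, 0, 0], [0, 0, 0]], "hand": [1, 1, 1, 1, 1, 1, 1, 1, 1, 1]}}

```text
clock: 16.68
position: [421.8, 265.5, 201.2]
ee_rot: [-0.448, 0.894, 0.001, 0.0]
contact_force: [0.3, -0.2, -1.9]
gripper_width: 45.3
grasp_force: 61.9
```

```bash
cat > held.py <<'E'
from m import *
s=arm.read_state(); R=Ro.from_quat(s["ee_rot"]).as_matrix(); T=np.array(s["position"]); print(T,s["clock"])
for n in ("wrist","scene","side"):
    p=eyes.get_image(n); w=(world(p,s)-T)@R   # tool coords
    f=colors(p["frame"])["blue"]&(abs(w[...,0])<70)&(abs(w[...,1])<70)&(w[...,2]>-70)&(w[...,2]<70)
    q=w[f]; print(n,len(q))
    for nm,m in (("low",q[:,2]>5),("top",q[:,2]<-20)):
        a=q[m]
        if len(a)>10: print(nm,len(a),np.percentile(a,[2,50,98],axis=0).round(1).tolist(),cv2.minAreaRect(a[:,:2].astype(np.float32)))
    if n=="wrist": v,u=np.where(f); print(u.min(),u.max(),v.min(),v.max()); save("w6.png",p["frame"])
E
python3 held.py
```

```text
[421.8 265.5 201.2] 16.6833
wrist 9671
low 2888 [[1.8, -32.5, 31.4], [25.4, 0.8, 32.8], [34.2, 33.7, 34.1]] ((15.238388061523438, 0.5929908752441406), (38.71377182006836, 67.93006134033203), 0.26444268226623535)
top 6783 [[-8.5, -20.5, -40.2], [7.8, 0.7, -39.0], [20.3, 21.6, -35.1]] ((5.433220863342285, 0.6176433563232422), (46.04960250854492, 30.962289810180664), 89.25187683105469)
200 307 172 304
scene 284
low 225 [[-23.3, -25.6, 32.7], [16.1, 27.8, 34.1], [33.5, 37.7, 39.9]] ((4.902734756469727, 6.626739501953125), (66.78204345703125, 58.463096618652344), 88.89751434326172)
top 59 [[-4.7, -16.6, -44.2], [14.2, 5.8, -37.8], [19.2, 30.1, -30.9]] ((14.235125541687012, 4.672605514526367), (47.92230224609375, 27.438079833984375), 61.18191146850586)
side 198
low 121 [[-26.0, -18.2, 30.0], [-11.7, 25.7, 32.1], [30.2, 36.7, 36.0]] ((-7.402722358703613, 12.795696258544922), (75.47662353515625, 53.80009460449219), 51.96040344238281)
top 77 [[-11.7, -19.2, -42.1], [-0.8, -7.1, -39.8], [16.3, 10.2, -35.0]] ((3.09340763092041, -5.232044219970703), (32.97514343261719, 29.606054306030273), 87.83457946777344)
```

>>> {"api": "apply_moves", "payload": {"delta_rot": [[0, 0, 1], [0, 0, 1], [0, 0, 1], [0, 0, 1], [0, 0, 1], [0, 0, 1], [0, 0, 1], [0, 0, 0.13]], "xyz": [[0, 0, 0], [0, 0, 0], [0, 0, 0], [0, 0, 0], [0, 0, 0], [0, 0, 0], [0, 0, 0], [0, 0, 0]], "hand": [1, 1, 1, 1, 1, 1, 1, 1]}}

```text
clock: 17.5
position: [421.8, 265.2, 199.9]
ee_rot: [-0.091, 0.996, -0.001, -0.001]
contact_force: [0.0, -0.5, -2.3]
gripper_width: 45.5
grasp_force: 61.8
```

>>> {"api": "apply_moves", "payload": {"delta_rot": [[0, 0, 0], [0, 0, 0], [0, 0, 0], [0, 0, 0], [0, 0, 0], [0, 0, 0], [0, 0, 0], [0, 0, 0], [0, 0, 0], [0, 0, 0], [0, 0, 0], [0, 0, 0], [0, 0, 0], [0, 0, 0], [0, 0, 0], [0, 0, 0], [0, 0, 0], [0, 0, 0], [0, 0, 0]], "xyz": [[-0.2, -0.94, 0], [-0.2, -0.94, 0], [-0.2, -0.94, 0], [-0.2, -0.94, 0], [-0.2, -0.94, 0], [-0.2, -0.94, 0], [-0.2, -0.94, 0], [-0.2, -0.94, 0], [-0.2, -0.94, 0], [-0.2, -0.94, 0], [-0.2, -0.94, 0], [-0.2, -0.94, 0], [-0.2, -0.94, 0], [-0.2, -0.94, 0], [-0.2, -0.94, 0], [-0.2, -0.94, 0], [-0.15, -0.8, 0], [0, 0, 0], [0, 0, 0]], "hand": [1, 1, 1, 1, 1, 1, 1, 1, 1, 1, 1, 1, 1, 1, 1, 1, 1, 1, 1]}}

```text
clock: 19.08
position: [576.6, -109.2, 199.7]
ee_rot: [-0.092, 0.996, 0.0, -0.001]
contact_force: [-0.4, -0.1, -1.7]
gripper_width: 45.3
grasp_force: 62.3
```

```bash
python3 to.py 576.8 -110.7 108 100.5; python3 post.py | grep -v "red 2"
```

```text
at [ 576.63846662 -109.18217586  199.74276491] clock 19.0833
shift [-0.01 -0.06  3.67]
tool y yaw 100.51191548065279 tilt [-2.77882625e-03  1.49168569e-04 -9.99996128e-01]
rot z units 0.001985913442131467
scene
red 196 [246.5 197.8] [600.5   8.7  97.1] [579.5 -26.7  81. ] [641.8  33.8 100. ]
orange 16 [290.2 209.4] [ 539.5 -119.4   50.6] [ 534.9 -128.5   40.8] [ 542.7 -104.5   55.2]
blue 229 [274.9 209.2] [485.1 -12.4  97. ] [ 462.5 -137.5   30.4] [582.2  12.9 100. ]
blue 23 [306.7 218. ] [ 463.4 -120.    50.1] [ 461.4 -123.3   33.2] [ 466.8 -116.9   63. ]
blue 39 [238.8 225.5] [535.6  78.9  45.2] [531.7  73.1  28.3] [541.1  84.3  64.2]
side
orange 4 [258.2 170.5] [ 543.8 -121.1   52.4] [ 538.6 -127.3   49.3] [ 544.4 -106.2   54.2]
blue 215 [269.  177.1] [496.2 -12.7  98.7] [ 465.3 -133.3   32. ] [533.5  15.3 104. ]
blue 9 [220.1 173.1] [678.5 -79.8  56.7] [675.4 -86.3  38.4] [679.4 -77.1  65.5]
blue 6 [253.  200.5] [539.9  80.9  66.7] [536.2  73.6  63.2] [543.8  83.9  68.2]
```

>>> {"api": "apply_moves", "payload": {"delta_rot": [[0, 0, 0], [0, 0, 0], [0, 0, 0], [0, 0, 0], [0, 0, 0], [0, 0, 0], [0, 0, 0]], "xyz": [[0, -0.06, 0.7], [0, 0, 0.8], [0, 0, 0.8], [0, 0, 0.8], [0, 0, 0.77], [0, 0, 0], [0, 0, 0]], "hand": [1, 1, 1, 1, 1, 1, 1]}}

```text
clock: 19.77
position: [576.7, -109.1, 104.0]
ee_rot: [-0.093, 0.996, -0.0, -0.001]
contact_force: [0.6, 0.7, -1.4]
gripper_width: 45.4
grasp_force: 62.2
```

```bash
python3 to.py 576.8 -110.7 71 100.5
python3 - <<'E'
from m import *
s=arm.read_state(); o=[]
p=eyes.get_image("wrist"); w=world(p,s); comps(p,w,"orange",(500,640),(-180,-50),mn=5); comps(p,w,"blue",(500,640),(-180,-50),mn=20)
o.append(cv2.resize(p["frame"],(400,300)));o.append(cv2.resize(p["frame"][150:330,150:390],(400,300)))
for n,(x,y) in (("scene",(285,205)),("side",(252,168))):
    p=eyes.get_image(n); o.append(cv2.resize(p["frame"][y-30:y+30,x-40:x+40],(400,300),interpolation=cv2.INTER_CUBIC))
save("hover.png",np.vstack([np.hstack(o[:2]),np.hstack(o[2:])]))
E
```

```text
at [ 576.70006743 -109.05152033  103.97834469] clock 19.7667
shift [ 0.   -0.07  1.32]
tool y yaw 100.65765995075448 tilt [-2.48092925e-03 -4.37860549e-04 -9.99996827e-01]
rot z units 0.026276658459079744
orange 272 [252.5 162.6] [ 539.5 -117.2   53. ] [ 535.7 -129.1   47.5] [ 544.  -104.7   55.7]
blue 312 [381.3 135.7] [504.8 -51.8  93.5] [500.  -54.3  81.5] [512.8 -50.   99. ]
blue 3031 [253.5 187.6] [ 551.2 -114.7   71.2] [ 536.8 -148.7   64.1] [586.7 -76.   73.4]
```

View pics/hover.png

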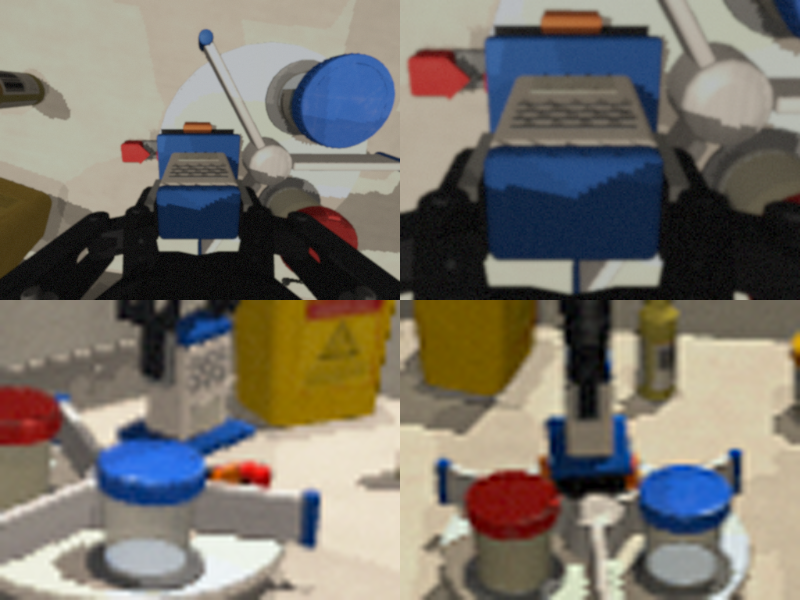

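The flange is centred on the bay: the hook at (572,22) and the flange at (575,95) line up in the upper-right crop. Pressing down.

>>> {"api": "apply_moves", "payload": {"delta_rot": [[0, 0, 0], [0, 0, 0], [0, 0, 0], [0, 0, 0], [0, 0, 0], [0, 0, 0], [0, 0, 0], [0, 0, 0], [0, 0, 0]], "xyz": [[0, -0.05, 0], [0, 0, 0.16], [0, 0, 0.16], [0, 0, 0.16], [0, 0, 0.16], [0, 0, 0.16], [0, 0, 0.16], [0, 0, 0.16], [0, 0, 0]], "hand": [1, 1, 1, 1, 1, 1, 1, 1, 1]}}

```text
clock: 20.67
position: [578.6, -111.3, 77.0]
ee_rot: [-0.092, 0.996, -0.0, 0.001]
contact_force: [1.9, -1.2, 0.8]
gripper_width: 45.3
grasp_force: 63.4
```

>>> {"api": "apply_moves", "payload": {"delta_rot": [[0, 0, 0], [0, 0, 0], [0, 0, 0], [0, 0, 0], [0, 0, 0]], "xyz": [[0, 0, 0.08], [0, 0, 0.08], [0, 0, 0.08], [0, 0, 0.04], [0, 0, 0]], "hand": [1, 1, 1, 1, 1]}}

```text
clock: 21.08
position: [578.1, -111.0, 70.5]
ee_rot: [-0.092, 0.996, -0.0, 0.001]
contact_force: [-2.3, 0.5, 7.3]
gripper_width: 45.7
grasp_force: 63.8
```

>>> {"api": "apply_moves", "payload": {"delta_rot": [[0, 0, 0], [0, 0, 0], [0, 0, 0]], "xyz": [[0, 0, 0.06], [0, 0, 0.06], [0, 0, 0]], "hand": [1, 1, 1]}}

```text
clock: 21.33
position: [578.3, -110.9, 70.4]
ee_rot: [-0.093, 0.996, -0.001, 0.001]
contact_force: [-6.6, 1.4, 21.2]
gripper_width: 45.6
grasp_force: 65.3
```

```bash
python3 held.py | head -4; python3 to.py 576.8 -110.7 71 100.5
```

```text
[ 578.3 -110.9   70.4] 21.3333
wrist 9475
low 2637 [[1.5, -33.4, 31.4], [24.4, 1.2, 32.7], [34.1, 33.9, 34.2]] ((15.157369613647461, 0.9572296142578125), (38.72904586791992, 70.71717834472656), 0.04328211024403572)
top 6814 [[-8.5, -21.4, -40.3], [7.8, -0.2, -39.1], [20.4, 20.9, -35.1]] ((19.97951889038086, 28.7152099609375), (115.44410705566406, 45.61888885498047), 63.10612106323242)
at [ 578.35604154 -110.95892897   70.4045458 ] clock 21.4833
shift [ 0.06  0.02 -0.02]
tool y yaw 100.6938491231333 tilt [ 2.45455507e-03 -8.09806338e-04 -9.99996660e-01]
rot z units 0.0323081871888841
```

It has bottomed out: z holds at 70.4 while the force rises to 21 N. Relaxing, releasing and lifting off to check.

>>> {"api": "apply_moves", "payload": {"delta_rot": [[0, 0, 0], [0, 0, 0], [0, 0, 0], [0, 0, 0], [0, 0, 0], [0, 0, 0], [0, 0, 0], [0, 0, 0], [0, 0, 0], [0, 0, 0], [0, 0, 0], [0, 0, 0], [0, 0, 0], [0, 0, 0], [0, 0, 0], [0, 0, 0], [0, 0, 0], [0, 0, 0]], "xyz": [[0, 0, -0.08], [0, 0, 0], [0, 0, 0], [0, 0, 0], [0, 0, 0], [0, 0, -0.3], [0, 0, -0.6], [0, 0, -0.9], [0, 0, -0.9], [0, 0, -0.9], [0, 0, -0.9], [0, 0, -0.9], [0, 0, -0.6], [0, 0.9, 0], [0, 0.9, 0], [0, 0.9, 0], [0, 0.9, 0], [0, 0, 0]], "hand": [1, -0.6, -0.6, -0.6, -0.6, -0.6, -0.6, -0.6, -0.6, -0.6, -0.6, -0.6, -0.6, -0.6, -0.6, -0.6, -0.6, -0.6]}}

```text
clock: 22.98
position: [560.6, -19.9, 219.0]
ee_rot: [-0.093, 0.996, 0.0, 0.0]
contact_force: [-0.2, -0.7, -0.2]
gripper_width: 68.3
grasp_force: 0.0
```

Run:
```python
from m import *
s=arm.read_state(); p=eyes.get_image("wrist"); w=world(p,s); print(s["position"],s["clock"],s["contact_force"])
comps(p,w,"red",(500,640),(-230,-120),mn=4); comps(p,w,"orange",(500,640),(-230,-50),mn=10); comps(p,w,"blue",(400,720),(-230,120),mn=10)
save("w7.png",cv2.resize(p["frame"][120:300,60:300],(800,600),interpolation=cv2.INTER_CUBIC))
for n in ("scene","side"):
    p=eyes.get_image(n); w=world(p)
    for o in ("orange_cup_mid","yellow_bottle_mid","red_bottle_mid"):
        m=nets.masks_of(o,p)
        if m: print(n,o,m[0]["bbox"])
```

```text
[560.6 -19.9 219. ] 22.9833 [-0.2 -0.7 -0.2]
red 299 [124.2 167. ] [ 583.4 -179.8   22.4] [ 574.7 -192.1    6.8] [ 596.3 -163.8   26.3]
orange 80 [171.4 144.6] [ 540.4 -116.6   53.3] [ 537.2 -127.8   50.3] [ 544.  -105.7   55.3]
orange 25 [183.8 201.1] [603.6 -95.8  52.4] [601.2 -99.5  46.2] [606.6 -92.5  55. ]
blue 78 [168.3  72.8] [ 468.4 -124.2   63.7] [ 464.4 -128.6   59.5] [ 472.9 -119.6   65.3]
blue 3528 [264.1 121.1] [495.8 -22.5  97.4] [466.3 -52.8  95. ] [527.2   8.1 100.4]
blue 998 [185.4 162.9] [556.3 -91.1  37.6] [ 539.  -149.4   31.5] [599.1 -73.3  39.9]
blue 62 [342.2 173.7] [535.9  74.5  63.3] [532.1  72.1  39.4] [540.8  80.1  65.2]
blue 1438 [157.  185.7] [ 572.  -110.6  109.5] [ 554.8 -135.   105.2] [590.3 -87.6 111.6]
scene orange_cup_mid [347.4, 205.5, 371.7, 229.6]
scene yellow_bottle_mid [322.1, 178.9, 335.5, 213.1]
scene red_bottle_mid [134.7, 219.9, 151.8, 258.8]
side orange_cup_mid [242.0, 153.1, 258.7, 175.8]
side yellow_bottle_mid [259.3, 132.1, 269.9, 157.8]
side red_bottle_mid [231.6, 244.1, 239.9, 280.8]
```

View pics/w7.png

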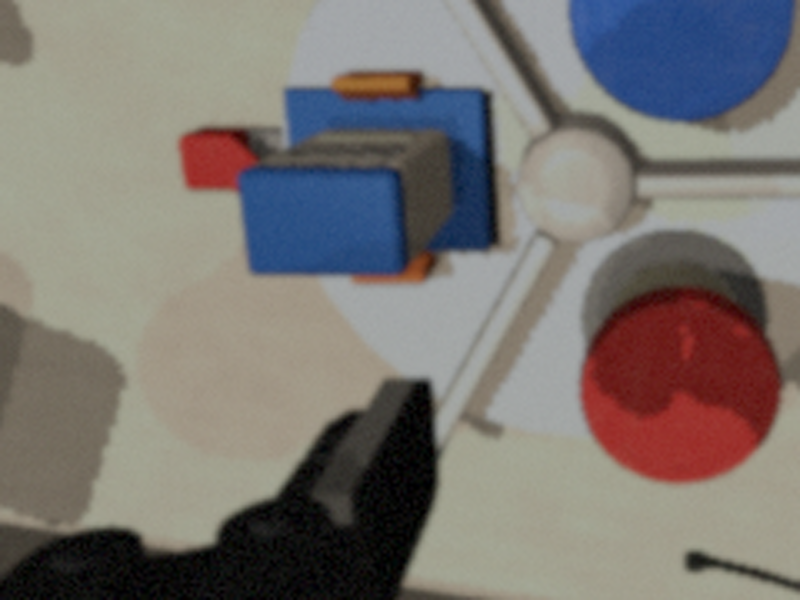

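The crop shows the cassette in the bay with the flange under both orange hooks, at (378,84) and (395,268). Its top is at z = 110 and its flange top at 38, as they should be when seated. The spokes put the mark at about 281°, matching the pointer at about 281°. The bottles and the cup are where they were and the gripper is clear, so I'm handing it in.

```bash
python3 -c "
from bench import arm
print(arm.job_done())"
```

```text
the job is handed in; nothing more can be done
None
```

The cassette is pressed into the empty bay and released, with both hooks over its flange and the mark within about 1° of the pointer; the job was handed in at about 23 s, and I moved neither the cup nor the bottles.

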